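# Catch the falling lid of the feather case and lower it shut

## Robot

A 6-joint arm with a two-finger parallel gripper is mounted at the origin on the work surface. World frame = base frame: x ahead of the robot, y to its left, z up, the work surface at z = 0. Lengths are in m, angles in rad, forces in N, time in s.
With the tool pointing down it reaches from about 0.275 to 0.725 m from the base axis. Payload 15.9 kg.
Tool frame: the origin (TCP) lies midway between the tips of the shut fingers; the grasp point (between the pads) lies 19 mm behind it (robot.grasp_offset is the distance from the TCP to the grasp point, in m); z points along the fingers, y is the direction in which the jaws open and shut (so a half turn about z gives the same grasp; the last joint's range is limited). The gripper opens to 85 mm and grips with 20 to 120 N. Pads are 22 mm wide; open, the fingers measure 114 mm over their backs; the gripper's body (76 mm by 85 mm) begins 54 mm behind the grasp point. The pads swing forward as they close: fully open they stand 13 mm farther back than shut.
Start: joints at [-1.16, 0.213, -0.034, 1.323, 0, 1.571], TCP at [0.2, -0.458, 0.231] pointing down, gripper open.
Joint ranges: [-2.98, 2.98], [-0.74, 1.72], [-1.14, 1.35], [-2.1, 2.04], [-1.57, 1.44], [-3.14, 3.14]. Speed limits (rad/s): [1.89, 1.89, 2.39, 2.57, 3.14, 3.14].

## Interface

Orientations are given as a rotation vector (axis times angle).
In Python, from station import robot, grab_frame, order, spot_in, spot_point gives the robot as it stands. The module is installed in compiled form; this text tells all that it offers.
- The arm moves only by the shell command python3 -m pendant 'ROWS' [OPENING] [FORCE]. ROWS is JSON, a list of rows, each a list of 2 entries, a list of its own where there are three numbers: the shift along the tool's x, y, z in mm, then the turn, a rotation vector about the tool's x, y, z in degrees. A call has 1 to 10 rows; each row is the pose to reach, as a shift and turn from the pose measured when the call began, along the tool's axes at that moment; what a row does not reach only later rows make up. A row lasts 1/12 s, in which the tool goes at most 41.7 mm and 7.16 degrees, less where a joint would pass 70% of its speed; a pose out of reach is approached as far as the arm can. A call with a gripper value outside its range is refused whole. OPENING is the opening, from 0 (shut) to 1 (fully open), set as the call begins (- or left out, the last holds). The fingers move at their own pace and stop on an object; FORCE is the grip in N (left out, the last holds). Time passes only in rows, so rows that repeat a pose let the fingers close. It gives the time, the measured TCP pose, the force and the opening at its end, in the units of the state.
- robot.sense(): the state, without advancing time (a new reading comes with each control period).
- grab_frame(name): name is "scene" or "top" or "wrist"; returns a dict with "frame" (480x640x3 uint8, blue, green, red), "K" (3x3 intrinsics, pixels), "eye" and "orientation" of the camera in the world; the wrist camera has in their place "T_tool_cam" (4x4, takes a point from camera to tool coordinates, whose origin is the TCP and whose axes are the flange's). Camera axes: x right, y up, looking along -z (the intrinsics and any distortion apply to the point x, -y, -z); pixel columns grow to the right and rows downward; lengths in m; the calibration is good to about 2 mm. The wrist camera is an equidistant fisheye: a pixel r from the principal point sees the ray r / f radians off the axis. A picture is of the moment at which its call begins: read the wrist's pose just before it. There is no depth.
- order.finish_job(): hands the job in, once; it reports no verdict.
Trained networks look in the newest picture that a camera, given by its name, has taken for a name from the list of things; names that differ only in an ending like _2 or _b are one class to them, and where a whole thing is asked for, a point or a joint stands for the part that bears it (a point fixed in the world has none). Each returns a list of dicts, best first, with "score" (0 to 1); they miss things now and then, are a little off and sometimes report something else, mostly with a low value. They report only what shows in the picture. A call takes as long as a camera call.
- spot_in(camera, target): "extent" ([left, top, width, height] in pixels, round what is visible of it).
- spot_point(camera, target): "point" ([column, row] in pixels: a listed point, or the origin of a listed thing).
The state is a dict: "time_s": time; "joints": joint angles; "qd": joint speeds; "tau": joint torques, N m; "tcp_pos": TCP position; "ee_rot": TCP orientation; "contact_force": force on the tool from outside, world axes, zero at the start; "moment": the same for the moment, N m; "opening": finger opening in m.
Only numpy, scipy, OpenCV 4.12 (cv2) and the standard library are available. Lean on these libraries where they do the work, as an engineer would, in place of code of your own. Each camera call takes 0.05 s, during which the arm holds its last target.

## Task

The glass-lidded feather case stands open. Without gripping anything, tip its lid forward from behind with your fingertips until it starts to fall by itself, then catch it on the outside of your fingers under its front lip and lower it gently until it is fully shut, so that the glass never bangs down. Do not pinch or force the lid, leave the other things on the bench where they are, and finish with the hand clear of everything.

Things in the scene. Friction and masses are not known exactly. Their poses are not given: they have to be found in the camera images.
- case: dark wooden specimen case, 150 deep (x) x 240 wide (y) x 75 mm high, walls 10, plinth 3 mm proud; feathers and bones inside; fixed to the bench. Origin: centre of its underside, on the bench. Its front faces its own -x, roughly to world -y (the robot's right); its x axis runs from the front to the hinged rear edge
- lid: its lid: wooden frame 240 wide, 16 mm thick, glass pane, about 0.4 kg. Origin: mid hinge line. -x runs from hinge to front edge (150 mm), z out of the outer face; the underside is z = 0. A finger lip 200 wide, 10 mm thick (z 0 to 10, edges rounded 3 mm) stands out 26 mm more, to x = -176; shut, it overhangs the case front with 75 mm free below
- lid_lip (a point): middle of the lip's extreme front edge on its underside, at (-176, 0, 0) mm in the lid's axes
- lid_hinge (a point): middle of the hinge line, on the case at (75, 0, 75.5) mm in the case's axes; the hinge line runs along the case's y axis. Does not move
- lid_angle (a joint): lid angle in rad: 0 shut, 1.57 upright, 1.75 back on its stop; starts at 1.45 to 1.62, at rest. Lip edge = hinge + 176 mm x (-cos, +sin) of it in the case's x-z plane. Damped hinge (0.4 N m s/rad, friction 0.06 N m): stays put between about 1.33 and 1.62; below about 1.25 it falls by itself, slowly at first, in 2 to 4 s, and bangs shut unless held; 1.5 to 2.5 N at the lip carries it
- tub: clear plastic tub 110 x 85 x 50 mm high with copper wire coils, loose, behind the case (its +x side), 220 to 250 mm from its centre; origin under its centre
- flask: small amber glass bottle with a glass stopper, 48 mm diameter, 70 mm high, loose, behind the case; origin under its centre
- brush: blue toothbrush lying on the bench along its x axis, 172 mm long, 12 wide, 17 high, loose, beside the case (its -y side, away from the robot); origin on the bench, 4 mm from its middle

How it is judged:
By the outcome, as a careful person would: the job done as asked, in the order asked, and still so for the second after the job is handed in, with the robot touching nothing.
It also fails if it takes over 48 s, if anything falls off the work surface, if the arm or the gripper's body presses on something with over 40 N, if the wrist force passes 120 N, or if a joint passes its speed limit or range.

## Working session

There is one attempt and no reset: what is moved stays moved. The work goes in short steps, Python scripts to look and compute and a shell command to move; the robot and the scene stay as the last step left them, time stands still between calls to the robot, and variables do not carry over. Pictures are saved under pics/ and viewed, and the job is handed in when it is done.

```bash
mkdir -p pics; ls; cat > h.py <<'E'
import numpy as np, cv2
from station import robot, grab_frame, order, spot_in, spot_point
from scipy.spatial.transform import Rotation as R
def Rm(o):
    o=np.array(o,float)
    if o.shape==(3,3): return o
    if o.size==4: return R.from_quat(o).as_matrix()
    return R.from_rotvec(o).as_matrix()
def proj(f,P):
    P=np.atleast_2d(P); c=(P-np.array(f["eye"]))@Rm(f["orientation"])
    p=np.c_[c[:,0],-c[:,1],-c[:,2]]; q=p@np.array(f["K"]).T
    return q[:,:2]/q[:,2:]
def ray(f,uv):
    K=np.array(f["K"]); d=np.linalg.inv(K)@np.array([uv[0],uv[1],1.])
    d=Rm(f["orientation"])@np.array([d[0],-d[1],-d[2]]); return np.array(f["eye"]),d/np.linalg.norm(d)
def onz(f,uv,z):
    e,d=ray(f,uv); return e+d*(z-e[2])/d[2]
E
python3 - <<'E'
from h import *
print(robot.sense())
for n in ["scene","top","wrist"]:
    f=grab_frame(n); cv2.imwrite(f"pics/{n}0.png",f["frame"])
    print(n,{k:np.round(np.array(v),4).tolist() for k,v in f.items() if k!="frame"})
    for t in ["case","lid","tub","flask","brush"]:
        print(t,spot_in(n,t)[:2],spot_point(n,t)[:2])
    for t in ["lid_lip","lid_hinge"]: print(t,spot_point(n,t)[:2])
print(robot.sense()["time_s"])
E
```

```text
pics
{'time_s': 0.0, 'joints': array([-1.15999735e+00,  2.13355223e-01, -3.50352726e-02,  1.32352779e+00,
        8.95615525e-06,  1.57081307e+00]), 'qd': array([ 0.0003242 ,  0.00094454, -0.00212227,  0.00057477,  0.00026078,
        0.00028   ]), 'tau': array([-7.93890922e-04, -6.86168861e+01,  4.87118912e+01,  1.75007415e-02,
        8.51110576e-05, -8.14715804e-05]), 'tcp_pos': array([ 0.19953677, -0.45808584,  0.2308261 ]), 'ee_rot': array([-3.07448334e+00, -6.40503642e-01,  3.45570682e-04]), 'contact_force': array([ 0.48542292, -0.11469768,  0.22523854]), 'moment': array([ 0.06160695, -0.02151276, -0.05275276]), 'opening': 0.08540396270305571}
scene {'K': [[535.5332, 0.0, 318.263], [0.0, 535.5332, 243.708], [0.0, 0.0, 1.0]], 'eye': [1.0105, -0.4265, 0.4708], 'orientation': [0.9895, 0.3408, 0.6066]}
case [{'extent': [100.0, 103.2, 204.9, 241.0], 'score': 0.65}, {'extent': [147.7, 102.2, 159.0, 134.4], 'score': 0.63}] [{'point': [210.4, 289.4], 'score': 0.97}]
lid [{'extent': [146.1, 104.5, 157.1, 132.0], 'score': 0.94}] [{'point': [230.1, 226.2], 'score': 0.92}]
tub [{'extent': 
[... 1047 characters left out ...]
] [{'point': [274.0, 393.9], 'score': 0.59}]
brush [{'extent': [297.7, 193.9, 104.9, 51.9], 'score': 0.9}, {'extent': [253.7, 377.7, 32.0, 38.6], 'score': 0.26}] [{'point': [347.9, 219.9], 'score': 0.59}]
lid_lip [{'point': [349.0, 217.7], 'score': 0.71}, {'point': [356.6, 375.9], 'score': 0.7}]
lid_hinge [{'point': [333.9, 365.3], 'score': 0.6}, {'point': [268.7, 395.0], 'score': 0.24}]
wrist {'K': [[371.6483, 0.0, 315.327], [0.0, 371.6483, 241.9171], [0.0, 0.0, 1.0]], 'T_tool_cam': [[-0.0003, 0.9448, 0.3277, 0.0853], [1.0, 0.0007, -0.0009, 0.0003], [-0.0011, 0.3277, -0.9448, -0.1432], [0.0, 0.0, 0.0, 1.0]]}
case [] []
lid [] []
tub [] []
flask [] []
brush [] []
lid_lip []
lid_hinge []
1.95
```

View pics/scene0.png

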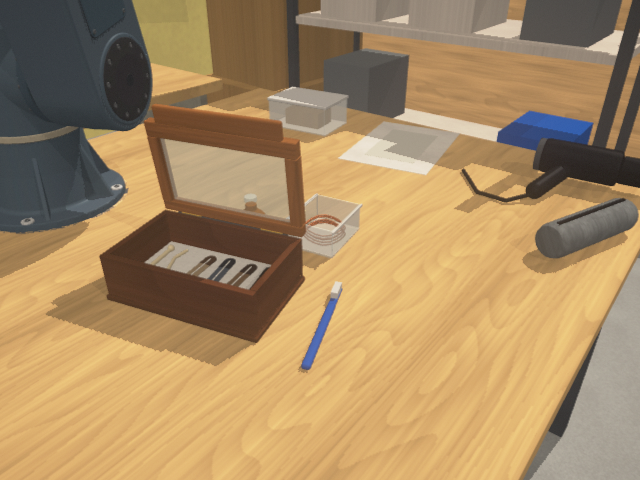

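View pics/top0.png

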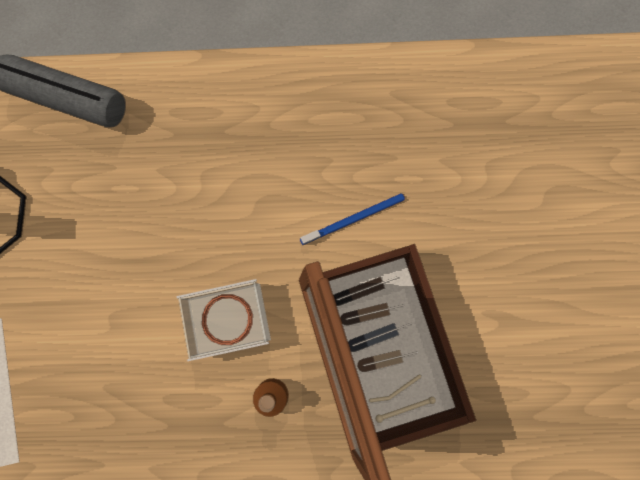

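```bash
cat > img.py <<'E'
# offline frames for measurement
from h import *
S=dict(K=[[535.5332,0,318.263],[0,535.5332,243.708],[0,0,1]],eye=[1.0105,-.4265,.4708],orientation=[.9895,.3408,.6066])
T=dict(K=[[479.1588,0,313.2331],[0,479.1588,237.4345],[0,0,1]],eye=[.527,.0636,.7208],orientation=[.1439,-.1026,-1.5957])
E
python3 - <<'E'
from img import *
print("case",onz(S,(210.4,289.4),0),onz(T,(388,342.9),0))
print("tub",onz(S,(320.9,236.4),0),onz(T,(231.2,320.1),0))
print("flask",onz(T,(274,393.9),0))
print("brush",onz(S,(324.7,324.8),0),onz(T,(347.9,219.9),0))
print("hinge",onz(S,(226.8,223),.0755),onz(S,(230.1,226.2),.0755),onz(T,(334,360),.0755))
E
```

```text
case [ 4.83441373e-01 -1.52491914e-02  5.55111512e-17] [ 0.48105746 -0.02446838  0.        ]
tub [0.5163197  0.21064443 0.        ] [0.52000519 0.20654628 0.        ]
flask [0.41272229 0.14404867 0.        ]
brush [ 6.67129536e-01  2.56117606e-02 -5.55111512e-17] [0.6664014  0.02729669 0.        ]
hinge [0.45785607 0.05128724 0.0755    ] [0.46910799 0.04741479 0.0755    ] [0.46571575 0.05627964 0.0755    ]
```

```bash
cat >> img.py <<'E'
def lidpts(p,th,L):
    # L in lid axes m -> world
    x,y,w=p; cx=np.array([np.cos(w),np.sin(w),0]);cy=np.array([-np.sin(w),np.cos(w),0]);z=np.array([0,0,1.])
    H=np.array([x,y,0])+.075*cx+.0755*z
    u=-np.cos(th)*cx+np.sin(th)*z  # lid -x dir
    n=np.sin(th)*cx+np.cos(th)*z
    L=np.atleast_2d(L); return H-L[:,:1]*u+L[:,1:2]*cy+L[:,2:]*n
def casepts(p,C):
    x,y,w=p; C=np.atleast_2d(C); Rz=R.from_euler('z',w).as_matrix(); return C@Rz.T+[x,y,0]
E
cat > fit.py <<'E'
from img import *
from scipy.optimize import least_squares
# (cam, kind, local, px)
obs=[(T,'c',(-.075,-.12,.075),(414,246)),(T,'c',(-.075,.12,.075),(474,418)),
(S,'c',(-.075,.12,.075),(106,257)),(S,'c',(-.075,-.12,.075),(256,302)),
(S,'c',(-.078,-.123,0),(257,333)),(S,'c',(-.078,.123,0),(109,296)),
(S,'l',(-.15,.12,0),(152,125)),(S,'l',(-.15,-.12,0),(299,158)),
(S,'l',(-.176,.1,.0),(147,121)),(S,'l',(-.176,-.1,.0),(281,138)),
]
def res(q,o=obs):
    r=[]
    for f,k,l,px in o:
        P=casepts(q[:3],l) if k=='c' else lidpts(q[:3],q[3],l)
        r+=list((proj(f,P)[0]-px))
    return np.array(r)
s=least_squares(res,[.482,-.02,1.8,1.5],loss='soft_l1')
print(s.x,np.degrees(s.x[2:]));print(np.round(res(s.x).reshape(-1,2),1))
def draw(f,img,q,o):
    im=cv2.imread(img)
    def pl(P,c):
        cv2.polylines(im,[np.int32(proj(f,P)*8)],True,c,1,cv2.LINE_AA,3)
    for z in (0,.075): pl(casepts(q[:3],[(a,b,z) for a,b in((-.075,-.12),(-.075,.12),(.075,.12),(.075,-.12))]),(0,255,0))
    for z in (0,.016): pl(lidpts(q[:3],q[3],[(a,b,z) for a,b in((-.15,-.12),(-.15,.12),(0,.12),(0,-.12))]),(255,255,0))
    for z in (0,.01): pl(lidpts(q[:3],q[3],[(a,b,z) for a,b in((-.15,-.1),(-.15,.1),(-.176,.1),(-.176,-.1))]),(0,255,255))
    cv2.imwrite(o,im)
import sys
draw(S,"pics/scene0.png",s.x,"pics/so_%s.png"%sys.argv[1]);draw(T,"pics/top0.png",s.x,"pics/to_%s.png"%sys.argv[1])
E
python3 fit.py a
```

```text
[ 0.49014821 -0.0129662   1.79875715  1.30265356] [103.06119321  74.63655103]
[[ 1.1 -8. ]
 [-5.4 -0.5]
 [ 0.1 -3.4]
 [-0.8 -4. ]
 [ 2.5 13.6]
 [ 4.4  1.7]
 [-9.5  3.6]
 [-5.  -2. ]
 [ 0.5 -6.6]
 [-4.5 -2. ]]
```

```bash
python3 -c "
import cv2
a=cv2.imread('pics/so_a.png')[90:350,90:380];b=cv2.imread('pics/to_a.png')[230:480,280:500]
a=cv2.resize(a,None,fx=2.7,fy=2.25);cv2.imwrite('pics/ca.png',a)
cv2.imwrite('pics/cs0.png',cv2.resize(cv2.imread('pics/scene0.png')[90:350,90:350],None,fx=2.3,fy=2.3,interpolation=cv2.INTER_CUBIC))
cv2.imwrite('pics/ct0.png',cv2.resize(cv2.imread('pics/top0.png')[230:480,280:500],None,fx=2.3,fy=2.3,interpolation=cv2.INTER_CUBIC))
cv2.imwrite('pics/cb.png',cv2.resize(b,None,fx=2.4,fy=2.4))"
```

```text
(no output)
```

View pics/cs0.png

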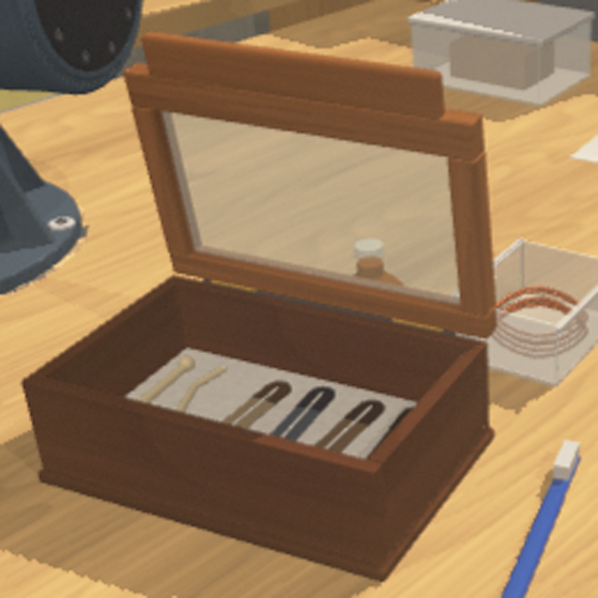

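View pics/ct0.png

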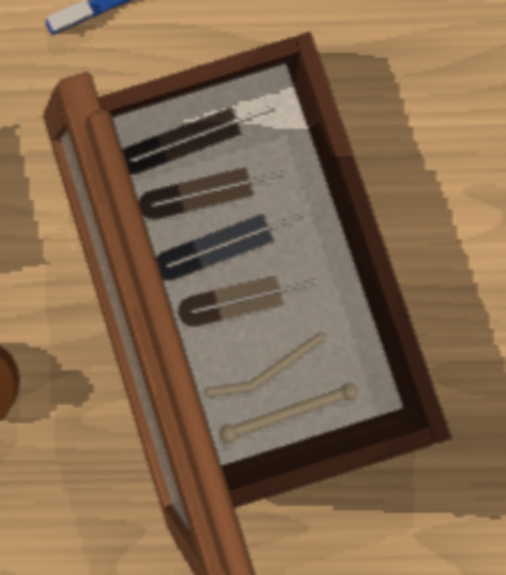

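```bash
python3 - <<'E'
s=open('fit.py').read()
a=s.index('obs=[');b=s.index(']\n',a)
new='''obs=[(T,'c',(-.075,-.12,.075),(415.7,244.8)),(T,'c',(-.075,.12,.075),(475.7,420)),
(S,'c',(-.075,.12,.075),(100.9,256.5)),(S,'c',(-.075,-.12,.075),(255.2,294)),
(S,'c',(-.078,-.123,0),(257,342)),(S,'c',(-.078,.123,0),(107.4,299.6)),
(S,'l',(-.15,.12,0),(145.2,119.6)),(S,'l',(-.15,-.12,0),(300,138.7)),
(S,'l',(-.176,.1,.0),(153,105.2)),(S,'l',(-.176,-.1,.0),(282.6,121.3)),
(S,'l',(0,-.12,.0),(304.3,235.7)),
'''
open('fit.py','w').write(s[:a]+new+s[b:])
E
python3 fit.py b;python3 -c "
import cv2
a=cv2.resize(cv2.imread('pics/so_b.png')[90:350,90:350],None,fx=1.5,fy=1.5*480/480);b=cv2.imread('pics/to_b.png')[230:480,280:500]
cv2.imwrite('pics/sb.png',cv2.resize(cv2.imread('pics/so_b.png')[90:350,90:350],None,fx=2.3,fy=2.3))
cv2.imwrite('pics/tb.png',cv2.resize(b,None,fx=2.3,fy=2.3))"
```

```text
[ 0.48143779 -0.01542933  1.85532638  1.50000553] [106.30237132  85.94398603]
[[-4.2 -2.1]
 [-0.6 -0.3]
 [-1.1 -1.2]
 [-0.8  0.1]
 [ 1.9  0.4]
 [ 0.1 -0. ]
 [ 0.2 -0.1]
 [-2.4  2.9]
 [ 0.3 -1.7]
 [-0.2 -0.6]
 [-1.9  1.3]]
```

View pics/sb.png

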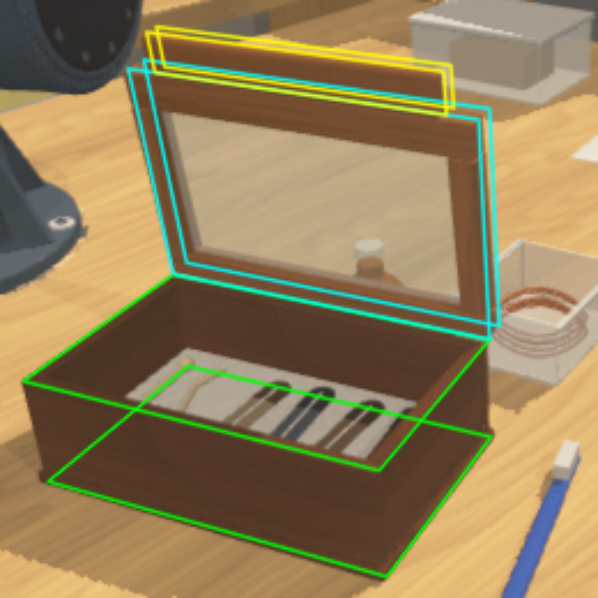

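View pics/tb.png

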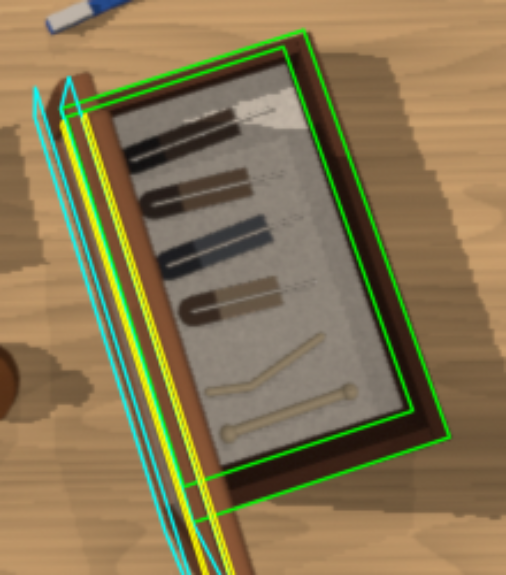

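```bash
python3 -c "
import cv2
cv2.imwrite('pics/z1.png',cv2.resize(cv2.imread('pics/top0.png')[255:325,290:370],None,fx=7,fy=7,interpolation=cv2.INTER_CUBIC))
cv2.imwrite('pics/z2.png',cv2.resize(cv2.imread('pics/top0.png')[410:480,330:410],None,fx=7,fy=7,interpolation=cv2.INTER_CUBIC))"
```

```text
(no output)
```

View pics/z1.png

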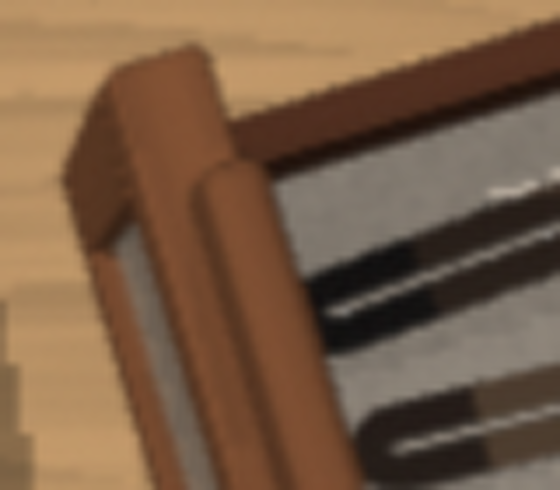

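View pics/z2.png

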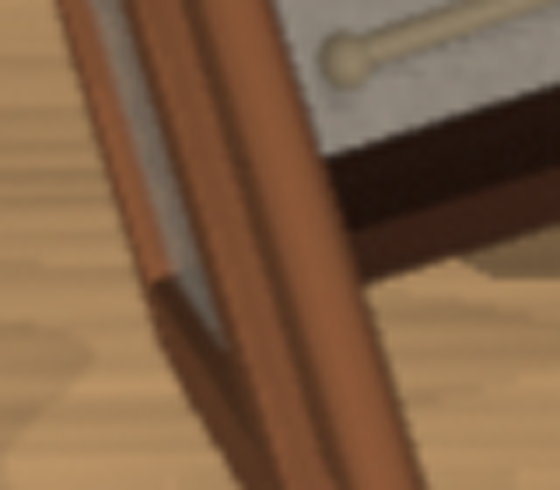

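```bash
python3 - <<'E'
s=open('fit.py').read()
s=s.replace("(S,'l',(0,-.12,.0),(304.3,235.7)),","(S,'l',(0,-.12,.0),(304.3,235.7)),(T,'l',(-.15,-.12,.016),(306,265.7)),(T,'l',(-.15,-.12,0),(319.7,262.1)),(T,'l',(-.176,-.1,0),(327.9,278)),(T,'l',(-.176,-.1,.01),(318.6,281)),(T,'l',(0,-.12,.016),(299.3,280.7)),")
open('fit.py','w').write(s)
E
python3 fit.py b;python3 -c "
import cv2
b=cv2.imread('pics/to_b.png')[230:480,280:500]
cv2.imwrite('pics/sb2.png',cv2.resize(cv2.imread('pics/so_b.png')[90:350,90:350],None,fx=2.3,fy=2.3))
cv2.imwrite('pics/tb2.png',cv2.resize(b,None,fx=2.3,fy=2.3))"
```

```text
[ 0.48047934 -0.01642073  1.84616642  1.45174286] [105.77754422  83.178739  ]
[[-2.5 -1.1]
 [-0.4  1.3]
 [-2.  -1.6]
 [-2.8  0.6]
 [-0.1  0.9]
 [-0.8 -0.5]
 [-3.1  1.7]
 [-5.7  5.6]
 [-3.7  0.5]
 [-4.   2.3]
 [-2.7  1.9]
 [-2.6 -0.3]
 [-1.7 -1. ]
 [-1.2 -1.3]
 [-1.6 -1.4]
 [-3.2 -0.5]]
```

View pics/sb2.png

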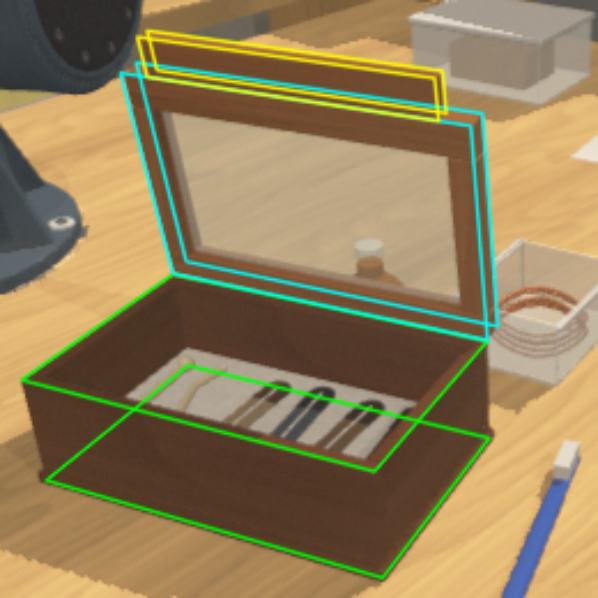

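View pics/tb2.png

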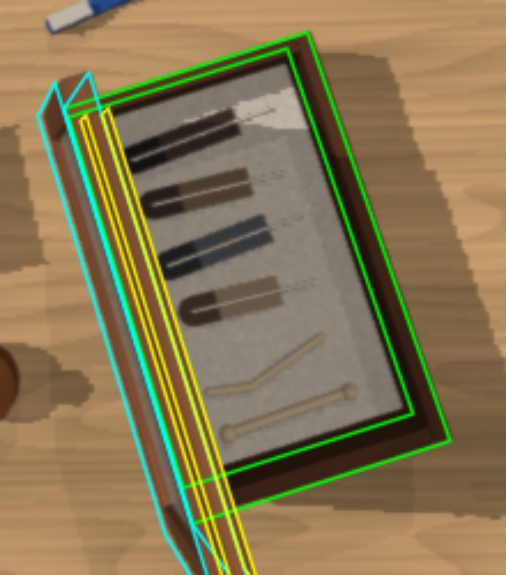

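```bash
cat > plan.py <<'E'
from img import *
C=np.array([.482,-.016]);W=1.85
cx=np.array([np.cos(W),np.sin(W),0]);cy=np.array([-np.sin(W),np.cos(W),0]);zz=np.array([0,0,1.])
H=np.array([C[0],C[1],0])+.075*cx+.0755*zz
def rot(hdeg,adeg,sgn=1):
    h=np.radians(hdeg);a=np.radians(adeg)
    d=np.array([np.cos(h)*np.cos(a),np.sin(h)*np.cos(a),-np.sin(a)])
    n=np.cross(d,cy); n/=np.linalg.norm(n); n*=np.sign(n[2])  # upper back normal, contains cy... n perp d, perp cy
    y=n*sgn; x=np.cross(y,d); return np.c_[x,y,d]
def row(p,Rt,s=None):
    s=s or robot.sense(); R0=Rm(s["ee_rot"]); p=np.array(p)
    sh=R0.T@(p-np.array(s["tcp_pos"]))*1000; tv=np.degrees(R.from_matrix(R0.T@Rt).as_rotvec())
    return [np.round(sh,0).tolist(),np.round(tv,1).tolist()]
def show(p,Rt):
    r=row(p,Rt); print(r, "dist",np.linalg.norm(r[0]).round(),"ang",np.linalg.norm(r[1]).round(1))
def cw(f,u,z): # case frame (x fwd neg, y along, z) -> world
    return np.array([C[0],C[1],0])+f*cx+u*cy+z*zz
def where():
    s=robot.sense();R0=Rm(s["ee_rot"]);d=R0[:,2];p=s["tcp_pos"]-np.array([*C,0])
    print("t",round(s["time_s"],2),"tcp",np.round(s["tcp_pos"],4),"case",np.round([p@cx,p@cy,p[2]],4),"d",np.round(d,2),"y",np.round(R0[:,1],2),"head",round(np.degrees(np.arctan2(d[1],d[0]))),"a",round(np.degrees(-np.arcsin(d[2])),1),"q",np.round(s["joints"],2),"F",np.round(s["contact_force"],1),"op",round(s["opening"],4))
E
python3 - <<'E'
from plan import *
where()
for h in (75,90):
  for sg in (1,-1):
    print(h,sg);show([.50,-.22,.36],rot(h,45,sg))
E
```

```text
t 1.95 tcp [ 0.1997 -0.4584  0.2313] case [-0.3474  0.3933  0.2313] d [-0. -0. -1.] y [ 0.4  -0.92  0.  ] head -141 a 90.0 q [-1.16  0.21 -0.03  1.32 -0.    1.57] F [-0.1  0.2  0.3] op 0.0856
75 1
[[371.0, -99.0, -129.0], [-32.7, 54.9, -152.8]] dist 405.0 ang 165.6
75 -1
[[371.0, -99.0, -129.0], [38.8, 23.1, 14.7]] dist 405.0 ang 47.5
90 1
[[371.0, -99.0, -129.0], [-19.5, 61.9, -155.9]] dist 405.0 ang 168.9
90 -1
[[371.0, -99.0, -129.0], [43.0, 13.6, 11.4]] dist 405.0 ang 46.5
```

```bash
python3 -m pendant '[[[371,-99,-129],[38.8,23.1,14.7]],[[371,-99,-129],[38.8,23.1,14.7]],[[371,-99,-129],[38.8,23.1,14.7]],[[371,-99,-129],[38.8,23.1,14.7]],[[371,-99,-129],[38.8,23.1,14.7]],[[371,-99,-129],[38.8,23.1,14.7]],[[371,-99,-129],[38.8,23.1,14.7]],[[371,-99,-129],[38.8,23.1,14.7]],[[371,-99,-129],[38.8,23.1,14.7]],[[371,-99,-129],[38.8,23.1,14.7]]]' 0 20
python3 - <<'E'
from plan import *
where()
E
```

```text
time_s: 2.78
tcp_pos: [0.5017, -0.2156, 0.3585]
ee_rot: [-2.374, -0.166, -0.324]
contact_force: [0.2, 0.0, 0.1]
opening: -0.0001
t 2.78 tcp [ 0.5017 -0.2156  0.3585] case [-0.1973  0.036   0.3585] d [ 0.19  0.68 -0.71] y [ 0.21 -0.73 -0.65] head 75 a 45.0 q [-0.77  0.63  0.65  2.04  0.67  2.07] F [0.2 0.  0.1] op -0.0001
```

```bash
python3 - <<'E'
from plan import *
for h in (60,75,): print(h);show(cw(.09,0,.31),rot(h,45,-1)); show(cw(.09,0,.31),rot(h,55,-1))
E
```

```text
60
[[-48.0, -187.0, 221.0], [-5.2, 9.1, -2.5]] dist 293.0 ang 10.8
[[-48.0, -187.0, 221.0], [-13.4, 2.9, -5.7]] dist 293.0 ang 14.8
75
[[-48.0, -187.0, 221.0], [0.1, -0.1, 0.0]] dist 293.0 ang 0.1
[[-48.0, -187.0, 221.0], [-9.0, -4.3, -3.2]] dist 293.0 ang 10.5
```

```bash
python3 -m pendant '[[[-48,-187,221],[-9,-4.3,-3.2]],[[-48,-187,221],[-9,-4.3,-3.2]],[[-48,-187,221],[-9,-4.3,-3.2]],[[-48,-187,221],[-9,-4.3,-3.2]],[[-48,-187,221],[-9,-4.3,-3.2]],[[-48,-187,221],[-9,-4.3,-3.2]],[[-48,-187,221],[-9,-4.3,-3.2]],[[-48,-187,221],[-9,-4.3,-3.2]]]'
python3 - <<'E'
from plan import *
where()
for n in ["scene","top","wrist"]:
    f=grab_frame(n); cv2.imwrite(f"pics/{n}1.png",f["frame"])
E
```

```text
time_s: 3.45
tcp_pos: [0.4559, 0.0738, 0.3102]
ee_rot: [-2.542, -0.252, -0.283]
contact_force: [-1.0, -0.6, 0.3]
opening: -0.0001
t 3.45 tcp [0.4559 0.0738 0.3102] case [0.0935 0.0004 0.3102] d [ 0.15  0.56 -0.82] y [ 0.24 -0.82 -0.52] head 75 a 54.9 q [-0.24  0.05 -0.17  1.34  0.61  2.7 ] F [-1.  -0.6  0.3] op -0.0001
```

View pics/scene1.png

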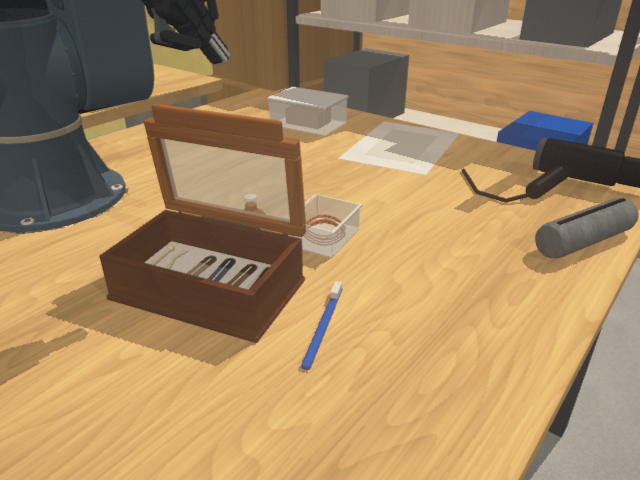

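View pics/top1.png

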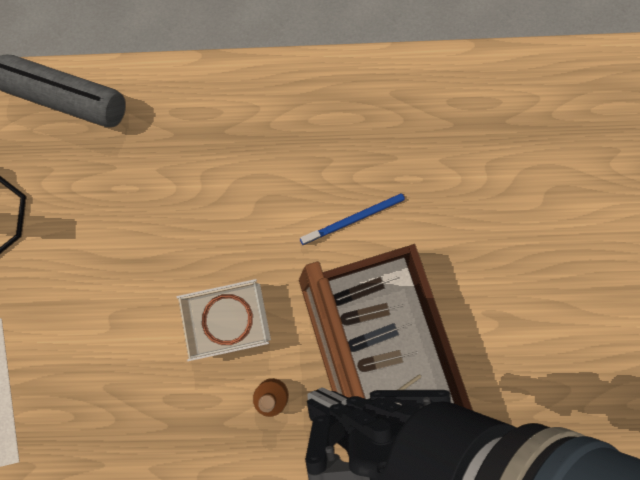

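View pics/wrist1.png

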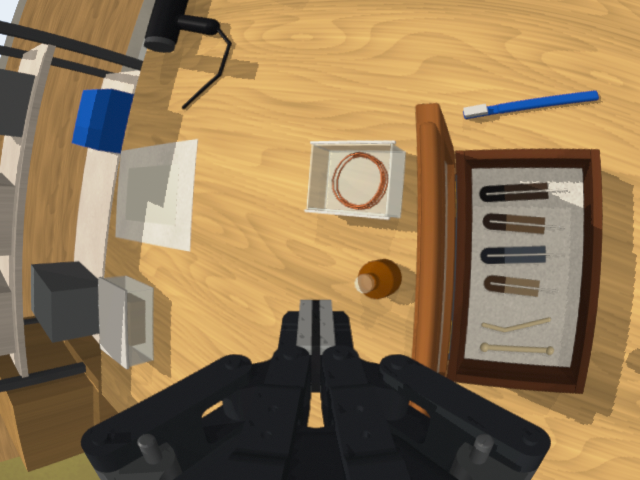

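```bash
cat >> plan.py <<'E'
Tc=np.array([[-0.0003,0.9448,0.3277,0.0853],[1,.0007,-.0009,.0003],[-.0011,.3277,-.9448,-.1432],[0,0,0,1]])
Kw=np.array([[371.6483,0,315.327],[0,371.6483,241.9171],[0,0,1]])
def wproj(P,tcp,rv):
    P=np.atleast_2d(P);t=(P-tcp)@Rm(rv); c=(t-Tc[:3,3])@Tc[:3,:3]
    p=np.c_[c[:,0],-c[:,1],-c[:,2]]; rr=np.hypot(p[:,0],p[:,1]); th=np.arctan2(rr,p[:,2])
    return np.c_[Kw[0,2]+Kw[0,0]*th*p[:,0]/rr, Kw[1,2]+Kw[1,1]*th*p[:,1]/rr]
def seg(Q):
    Q=np.array(Q);Q=np.r_[Q,Q[:1]];return np.concatenate([np.linspace(Q[i],Q[i+1],12) for i in range(len(Q)-1)])
def overlay(im,th,tcp=None,rv=None,f=None):
    pr=(lambda P:proj(f,P)) if f is not None else (lambda P:wproj(P,tcp,rv))
    q=(C[0],C[1],W)
    for z in (0,.075): cv2.polylines(im,[np.int32(pr(casepts(q,seg([(a,b,z) for a,b in((-.075,-.12),(-.075,.12),(.075,.12),(.075,-.12))])))*8)],True,(0,255,0),1,16,3)
    for z in (0,.016): cv2.polylines(im,[np.int32(pr(lidpts(q,th,seg([(a,b,z) for a,b in((-.15,-.12),(-.15,.12),(0,.12),(0,-.12))])))*8)],True,(255,255,0),1,16,3)
    for z in (0,.01): cv2.polylines(im,[np.int32(pr(lidpts(q,th,seg([(a,b,z) for a,b in((-.15,-.1),(-.15,.1),(-.176,.1),(-.176,-.1))])))*8)],True,(0,255,255),1,16,3)
    return im
E
python3 - <<'E'
from plan import *
tcp=np.array([.4559,.0738,.3102]);rv=np.array([-2.542,-.252,-.283])
print(proj(T,tcp),wproj(tcp,tcp,rv))
cv2.imwrite('pics/w1o.png',overlay(cv2.imread('pics/wrist1.png'),1.46,tcp,rv))
E
```

```text
[[317.24365015 400.48871711]] [[314.35726931 317.49877616]]
```

View pics/w1o.png

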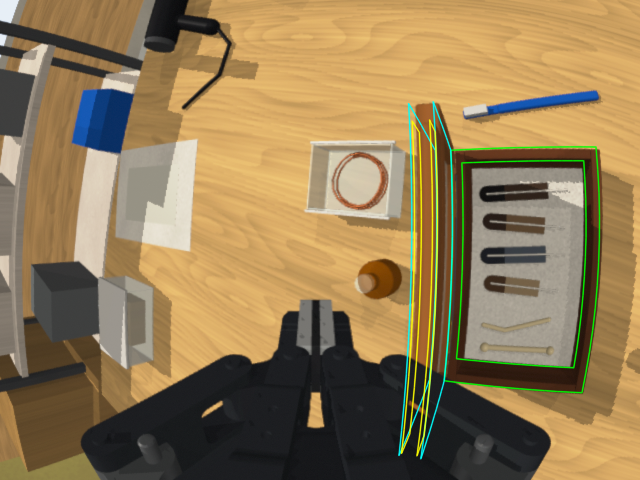

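```bash
python3 -c "
import cv2,numpy as np
a=cv2.resize(cv2.imread('pics/scene1.png')[0:75,140:240],None,fx=5,fy=5,interpolation=2)
b=cv2.resize(cv2.imread('pics/wrist1.png')[285:400,260:370],None,fx=3.2,fy=3.2,interpolation=2)[:375]
h=375;b=cv2.resize(b,(280,375))
cv2.imwrite('pics/z3.png',np.hstack([a,b]))"
```

```text
(no output)
```

View pics/z3.png

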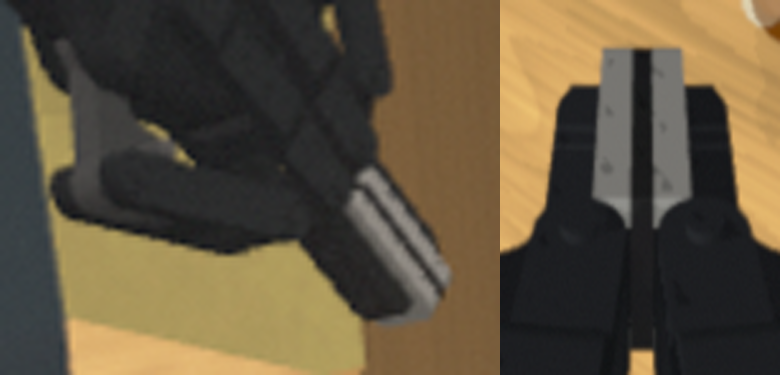

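```bash
python3 - <<'E'
from plan import *
Rt=rot(75,55,-1)
show(cw(.110,0,.240),Rt)
E
```

```text
[[-21.0, 20.0, 67.0], [-0.0, 0.1, 0.2]] dist 73.0 ang 0.2
```

```bash
python3 -m pendant '[[[-8,8,25],[0,0,0]],[[-16,15,50],[0,0,0]],[[-21,20,67],[0,0,0]],[[-21,20,67],[0,0,0]]]'
python3 - <<'E'
from plan import *
where()
s=robot.sense()
f=grab_frame("wrist"); cv2.imwrite("pics/w2.png",overlay(f["frame"].copy(),1.45,s["tcp_pos"],s["ee_rot"]))
f=grab_frame("top"); cv2.imwrite("pics/t2.png",f["frame"])
for dx,dz in((-.02,0),(-.063,-.008)):print(row(cw(.110+dx,0,.240+dz),rot(75,55,-1)))
E
```

```text
time_s: 3.93
tcp_pos: [0.4498, 0.0897, 0.2372]
ee_rot: [-2.542, -0.252, -0.278]
contact_force: [-0.6, 1.0, -0.2]
opening: 0.0001
t 3.93 tcp [0.4498 0.0897 0.2372] case [0.1105 0.0018 0.2372] d [ 0.14  0.55 -0.82] y [ 0.24 -0.82 -0.52] head 75 a 55.0 q [-0.21  0.04 -0.36  1.13  0.61  2.75] F [-0.6  1.  -0.2] op 0.0001
[[3.0, 17.0, -9.0], [-0.0, 0.1, 0.2]]
[[8.0, 58.0, -24.0], [-0.0, 0.1, 0.2]]
```

View pics/w2.png

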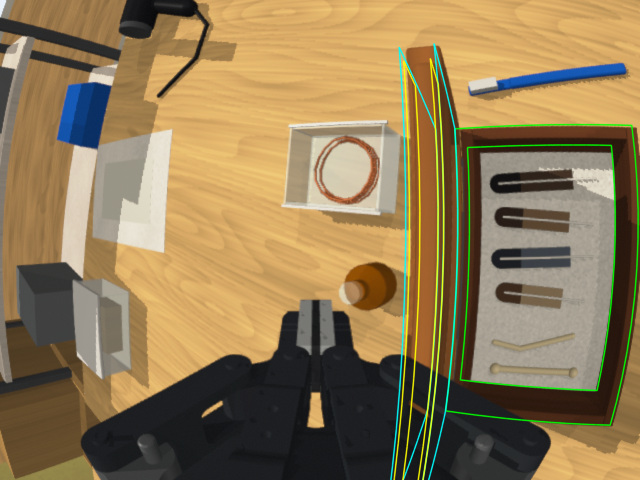

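View pics/t2.png

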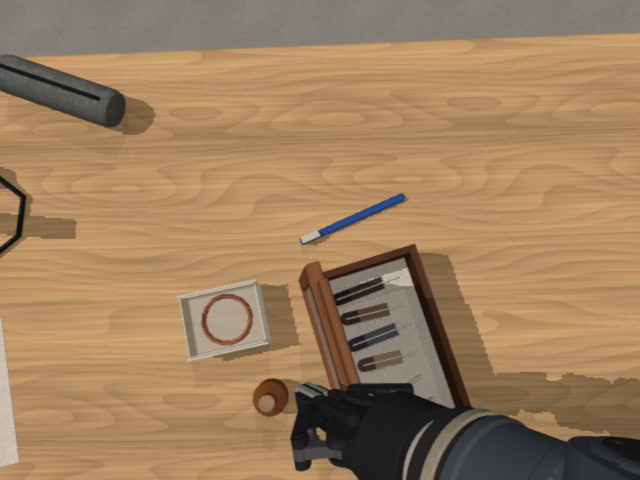

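```bash
python3 -m pendant '[[[1,7,-3],[0,0,0]],[[2,14,-6],[0,0,0]],[[3,20,-9],[0,0,0]],[[3,25,-11],[0,0,0]],[[4,30,-13],[0,0,0]],[[5,34,-15],[0,0,0]],[[5,38,-16],[0,0,0]]]'
cat > look.py <<'E'
from plan import *
import sys
n=sys.argv[1];th=float(sys.argv[2])
where()
s=robot.sense()
f=grab_frame("wrist"); cv2.imwrite(f"pics/w{n}.png",overlay(f["frame"].copy(),th,s["tcp_pos"],s["ee_rot"]))
f=grab_frame("scene"); cv2.imwrite(f"pics/s{n}.png",cv2.resize(overlay(f["frame"].copy(),th,f=f)[:350,60:380],None,fx=1.7,fy=1.7))
E
python3 look.py 3 1.35
```

```text
time_s: 4.62
tcp_pos: [0.4633, 0.049, 0.2354]
ee_rot: [-2.542, -0.253, -0.283]
contact_force: [0.7, 0.6, 1.3]
opening: 0.0002
t 4.62 tcp [0.4633 0.049  0.2354] case [6.770e-02 1.000e-04 2.354e-01] d [ 0.15  0.55 -0.82] y [ 0.24 -0.82 -0.51] head 75 a 55.0 q [-0.29  0.11 -0.3   1.19  0.61  2.64] F [0.7 0.6 1.3] op 0.0002
```

View pics/w3.png

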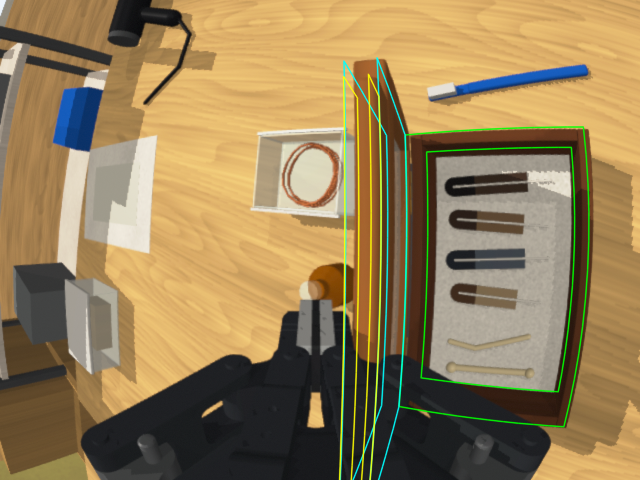

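View pics/s3.png

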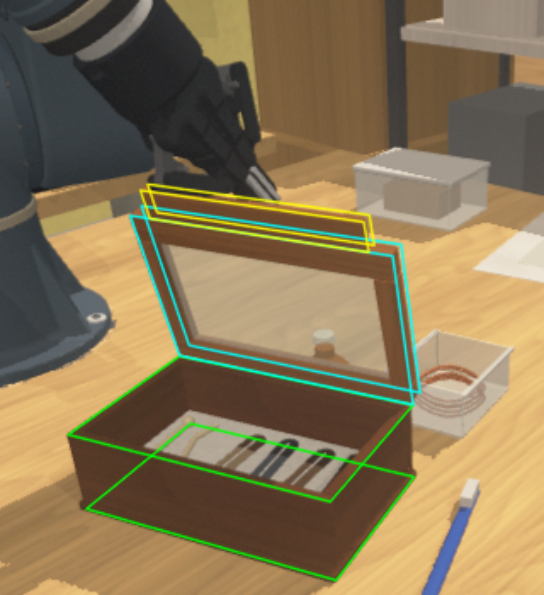

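```bash
python3 -m pendant '[[[1,4,-2],[0,0,0]],[[1,8,-3],[0,0,0]],[[2,12,-5],[0,0,0]],[[2,16,-7],[0,0,0]],[[3,20,-8],[0,0,0]],[[3,24,-10],[0,0,0]],[[3,26,-11],[0,0,0]]]'
python3 look.py 4 1.2
```

```text
time_s: 5.3
tcp_pos: [0.4706, 0.0214, 0.2313]
ee_rot: [-2.543, -0.252, -0.282]
contact_force: [-0.6, 0.5, -0.7]
opening: -0.0004
t 5.3 tcp [0.4706 0.0214 0.2313] case [0.039  0.0006 0.2313] d [ 0.15  0.55 -0.82] y [ 0.24 -0.82 -0.51] head 75 a 55.0 q [-0.35  0.15 -0.26  1.22  0.61  2.58] F [-0.6  0.5 -0.7] op -0.0004
```

View pics/w4.png

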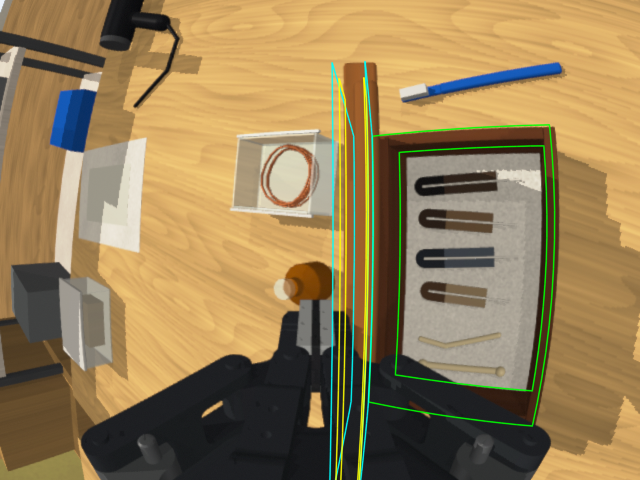

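View pics/s4.png

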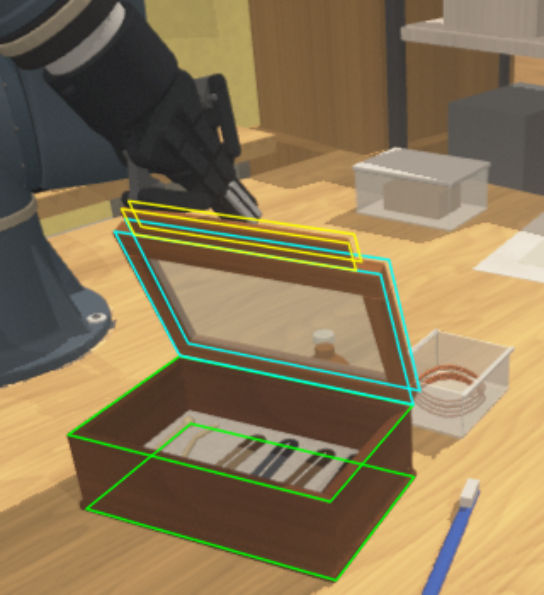

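```bash
python3 -m pendant '[[[0,-3,-20],[0,0,0]],[[0,-5,-50],[0,0,0]],[[0,-5,-65],[0,0,0]],[[0,-5,-65],[0,0,0]]]'
python3 look.py 5 1.15
python3 -m pendant '[[[0,0,0],[0,0,0]],[[0,0,0],[0,0,0]],[[0,0,0],[0,0,0]]]'
python3 look.py 6 1.1
```

```text
time_s: 5.73
tcp_pos: [0.4606, -0.0117, 0.2895]
ee_rot: [-2.544, -0.252, -0.287]
contact_force: [0.5, 0.4, -0.7]
opening: -0.0
t 5.73 tcp [ 0.4606 -0.0117  0.2895] case [0.01   0.0194 0.2895] d [ 0.15  0.55 -0.82] y [ 0.24 -0.82 -0.51] head 75 a 55.0 q [-0.42  0.15 -0.11  1.42  0.6   2.49] F [ 0.5  0.4 -0.7] op -0.0
time_s: 6.08
tcp_pos: [0.4598, -0.01, 0.2864]
ee_rot: [-2.543, -0.251, -0.282]
contact_force: [0.4, -0.7, -1.1]
opening: -0.0001
t 6.08 tcp [ 0.4598 -0.01    0.2864] case [0.0119 0.0196 0.2864] d [ 0.15  0.55 -0.82] y [ 0.24 -0.82 -0.51] head 75 a 55.0 q [-0.42  0.15 -0.12  1.41  0.6   2.49] F [ 0.4 -0.7 -1.1] op -0.0001
```

View pics/s5.png

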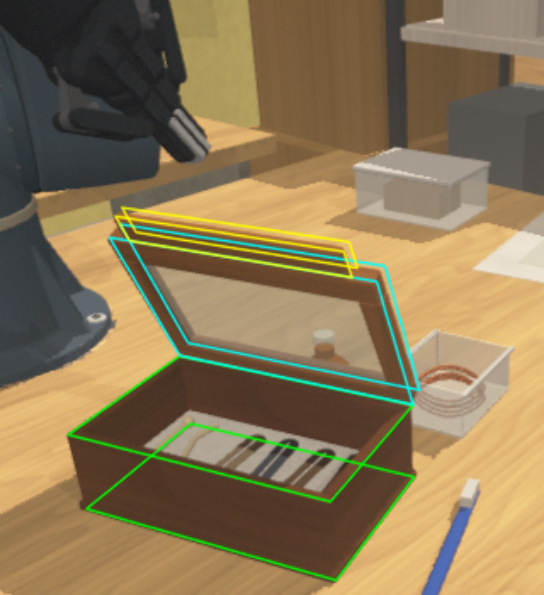

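View pics/s6.png

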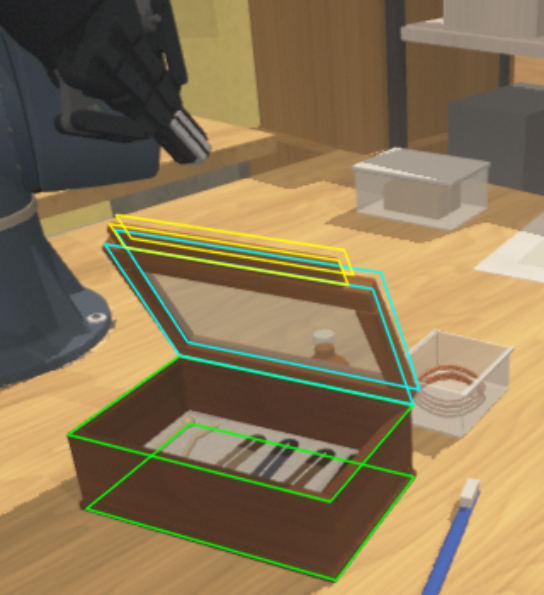

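```bash
cat > kin.py <<'E'
from plan import *
from scipy.optimize import least_squares
D=[([.2,-.458,.231],[-1.16,.213,-.034,1.323,0,1.571]),([.5017,-.2156,.3585],[-.77,.63,.65,2.04,.67,2.07]),([.4559,.0738,.3102],[-.24,.05,-.17,1.34,.61,2.7]),([.4498,.0897,.2372],[-.21,.04,-.36,1.13,.61,2.75]),([.4633,.049,.2354],[-.29,.11,-.3,1.19,.61,2.64]),([.4706,.0214,.2313],[-.35,.15,-.26,1.22,.61,2.58]),([.4606,-.0117,.2895],[-.42,.15,-.11,1.42,.60,2.49])]
def fk(q,k):
    r0,z0,L1,L2,e,t45,off=k
    f=q[1]-q[2];ps=f+q[3]
    u=np.array([np.cos(ps)*np.cos(q[4]),np.sin(q[4]),-np.sin(ps)*np.cos(q[4])])
    p=np.array([r0+L1*np.sin(q[1])+L2*np.cos(f)+e*np.sin(f),off,z0+L1*np.cos(q[1])-L2*np.sin(f)+e*np.cos(f)])
    p=p+t45*np.array([np.cos(ps),0,-np.sin(ps)])
    return p,u
# Lt included
def FK(q,k):
    p,u=fk(q,k[:7]); p=p+k[7]*u
    c,s=np.cos(q[0]),np.sin(q[0]); Rz=np.array([[c,-s,0],[s,c,0],[0,0,1]])
    return Rz@p,Rz@u
def fun(k): return np.concatenate([(FK(q,k)[0]-p)*1000 for p,q in D]+[(k-k0)*5])
k0=np.array([0,.3,.35,.35,0,.1,0,.25])
s=least_squares(fun,k0); k=s.x
if __name__=="__main__":
    print(np.round(k,3),np.round(s.fun[:-8].reshape(-1,3),0))
lo=np.array([-2.98,-.74,-1.14,-2.1,-1.57]);hi=np.array([2.98,1.72,1.35,2.04,1.44])
def ik(p,d,q0=(-.5,.4,0,1.5,.6)):
    r=least_squares(lambda q:np.r_[(FK(q,k)[0]-p)*1000,(FK(q,k)[1]-d)*300],np.clip(q0,lo+.01,hi-.01),bounds=(lo,hi))
    return r.x,np.linalg.norm(r.fun)
if __name__=="__main__":
  for x,z,a in ((-.09,.23,45),(-.12,.15,35),(-.09,.12,35),(-.08,.05,30),(-.13,.045,30)):
    for h in (60,75,90):
      R_=rot(h,a,-1);q,e=ik(cw(x,0,z),R_[:,2]);print(x,z,a,h,np.round(q,2),round(e,1))
E
python3 kin.py
```

```text
[0.004 0.233 0.49  0.386 0.069 0.139 0.    0.314] [[-0.  0.  1.]
 [ 1.  0.  0.]
 [-0.  0. -1.]
 [ 1. -1.  3.]
 [-1.  1. -2.]
 [ 0. -1. -0.]
 [-0.  1. -0.]]
-0.09 0.23 45 60 [-0.64  0.27 -0.21  1.21  0.78] 0.0
-0.09 0.23 45 75 [-0.62  0.44  0.03  1.49  0.73] 0.0
-0.09 0.23 45 90 [-0.57  0.6   0.26  1.73  0.64] 0.0
-0.12 0.15 35 60 [-0.74  0.48 -0.25  1.15  0.93] 0.0
-0.12 0.15 35 75 [-0.7   0.66  0.04  1.49  0.83] 0.0
-0.12 0.15 35 90 [-0.65  0.83  0.32  1.77  0.71] 0.0
-0.09 0.12 35 60 [-0.71  0.46 -0.37  1.    0.94] 0.0
-0.09 0.12 35 75 [-0.67  0.64 -0.08  1.36  0.85] 0.0
-0.09 0.12 35 90 [-0.62  0.8   0.18  1.64  0.73] 0.0
-0.08 0.05 30 60 [-0.73  0.61 -0.43  0.87  1.01] 0.0
-0.08 0.05 30 75 [-0.69  0.78 -0.12  1.29  0.91] 0.0
-0.08 0.05 30 90 [-0.63  0.93  0.16  1.59  0.78] 0.0
-0.13 0.045 30 60 [-0.78  0.69 -0.28  1.01  0.99] 0.0
-0.13 0.045 30 75 [-0.73  0.87  0.03  1.41  0.88] 0.0
-0.13 0.045 30 90 [-0.67  1.02  0.33  1.71  0.74] 0.0
```

```bash
python3 - <<'E'
from plan import *
for x,y,z,h,a in ((-.02,.02,.285,77,50),(-.06,.015,.268,79,46),(-.09,.01,.24,81,42),(-.11,.01,.205,83,38),(-.12,.005,.17,85,35),(-.11,0,.15,85,35),(-.085,0,.147,85,35),(-.062,0,.147,85,35)):
    show(cw(x,y,z),rot(h,a,-1))
E
```

```text
[[4.0, 28.0, -14.0], [5.0, 1.0, 1.7]] dist 32.0 ang 5.4
[[10.0, 71.0, -19.0], [9.3, 1.3, 3.0]] dist 74.0 ang 9.9
[[13.0, 111.0, -9.0], [13.5, 1.2, 4.4]] dist 112.0 ang 14.2
[[7.0, 146.0, 10.0], [17.8, 0.8, 5.7]] dist 147.0 ang 18.7
[[4.0, 173.0, 35.0], [21.2, -0.0, 6.6]] dist 177.0 ang 22.2
[[2.0, 175.0, 58.0], [21.2, -0.0, 6.6]] dist 184.0 ang 22.2
[[-2.0, 155.0, 73.0], [21.2, -0.0, 6.6]] dist 171.0 ang 22.2
[[-6.0, 135.0, 84.0], [21.2, -0.0, 6.6]] dist 159.0 ang 22.2
```

```bash
python3 -m pendant '[[[4,28,-14],[5,1,1.7]],[[10,65,-19],[9.3,1.3,3]],[[13,100,-12],[13.5,1.2,4.4]],[[8,136,5],[17.8,0.8,5.7]],[[5,165,25],[21.2,0,6.6]],[[2,177,55],[21.2,0,6.6]],[[2,175,58],[21.2,0,6.6]]]'
python3 look.py 7 0.9
```

```text
time_s: 6.77
tcp_pos: [0.511, -0.1225, 0.1423]
ee_rot: [-2.176, -0.135, -0.165]
contact_force: [-0.7, 0.5, 0.2]
opening: 0.0002
t 6.77 tcp [ 0.511  -0.1225  0.1423] case [-0.1103  0.0014  0.1423] d [ 0.07  0.82 -0.57] y [ 0.16 -0.57 -0.81] head 85 a 34.6 q [-0.66  0.78  0.2   1.67  0.76  2.08] F [-0.7  0.5  0.2] op 0.0002
```

View pics/s7.png

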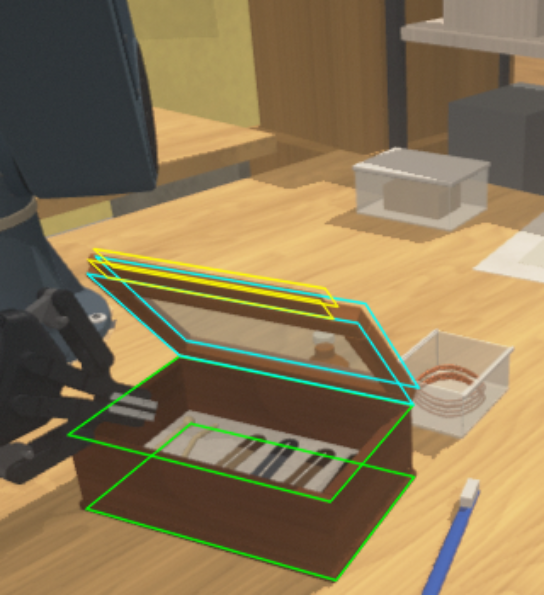

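View pics/w7.png

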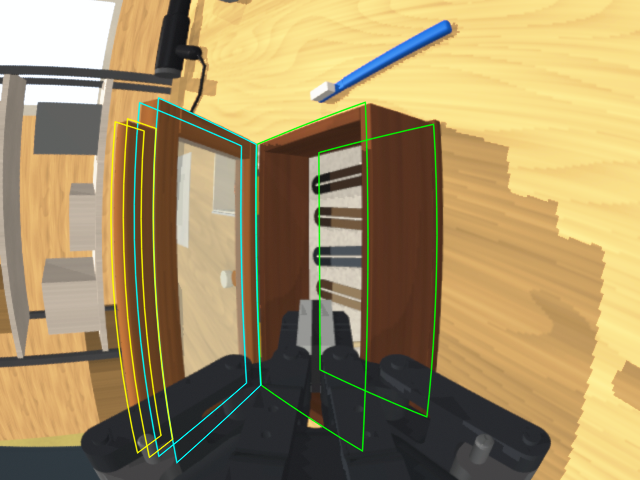

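```bash
python3 - <<'E'
from plan import *
Rt=rot(85,35,-1)
show(cw(-.08,0,.150),Rt);show(cw(-.055,0,.158),Rt)
E
```

```text
[[-5.0, -20.0, 21.0], [-0.3, 0.1, -0.2]] dist 29.0 ang 0.4
[[-10.0, -42.0, 35.0], [-0.3, 0.1, -0.2]] dist 56.0 ang 0.4
```

```bash
python3 -m pendant '[[[-5,-20,21],[0,0,0]],[[-10,-42,35],[0,0,0]],[[-10,-42,35],[0,0,0]]]'
python3 look.py 8 0.8
```

```text
time_s: 7.12
tcp_pos: [0.4962, -0.0658, 0.1617]
ee_rot: [-2.179, -0.141, -0.168]
contact_force: [-1.2, 0.6, 2.0]
opening: -0.0002
t 7.12 tcp [ 0.4962 -0.0658  0.1617] case [-5.180e-02  1.000e-04  1.617e-01] d [ 0.07  0.82 -0.57] y [ 0.16 -0.57 -0.8 ] head 85 a 34.8 q [-0.6   0.66  0.04  1.57  0.8   2.15] F [-1.2  0.6  2. ] op -0.0002
```

View pics/s8.png

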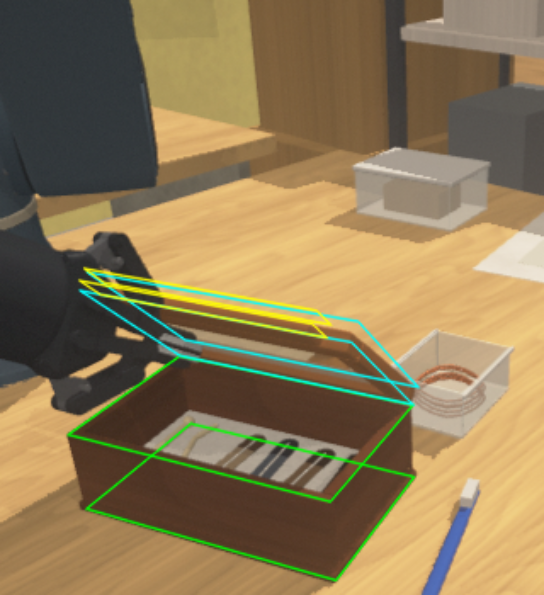

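View pics/w8.png

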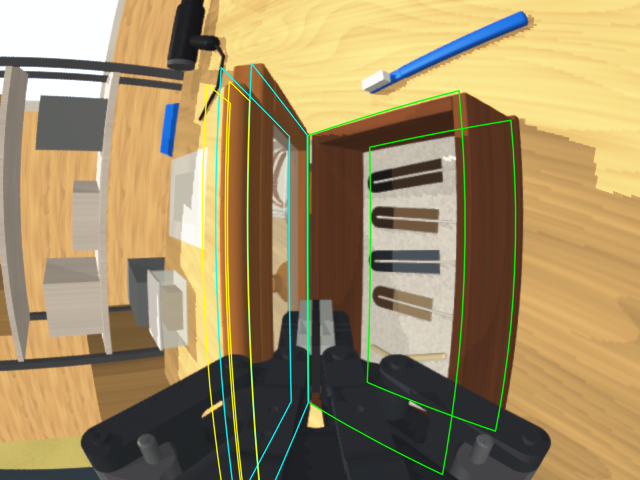

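```bash
python3 -m pendant '[[[0,0,0],[0,0,0]],[[0,0,0],[0,0,0]],[[0,0,0],[0,0,0]]]'
python3 look.py 9 0.68
python3 -m pendant '[[[0,0,0],[0,0,0]],[[0,0,0],[0,0,0]],[[0,0,0],[0,0,0]]]'
python3 look.py 10 0.68
```

```text
time_s: 7.47
tcp_pos: [0.4976, -0.0691, 0.1611]
ee_rot: [-2.181, -0.141, -0.171]
contact_force: [0.7, -1.1, 0.3]
opening: 0.0003
t 7.47 tcp [ 0.4976 -0.0691  0.1611] case [-0.0553 -0.0003  0.1611] d [ 0.07  0.82 -0.57] y [ 0.17 -0.58 -0.8 ] head 85 a 34.9 q [-0.6   0.66  0.05  1.57  0.79  2.14] F [ 0.7 -1.1  0.3] op 0.0003
time_s: 7.82
tcp_pos: [0.4975, -0.0691, 0.1606]
ee_rot: [-2.18, -0.141, -0.171]
contact_force: [0.6, -2.8, -1.3]
opening: 0.0002
t 7.82 tcp [ 0.4975 -0.0691  0.1606] case [-0.0553 -0.0002  0.1606] d [ 0.07  0.82 -0.57] y [ 0.16 -0.57 -0.8 ] head 85 a 34.9 q [-0.6   0.66  0.05  1.57  0.79  2.14] F [ 0.6 -2.8 -1.3] op 0.0002
```

View pics/s9.png

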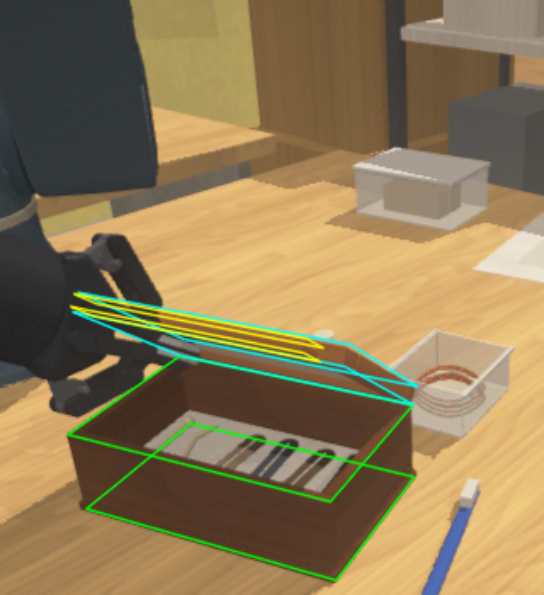

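View pics/s10.png

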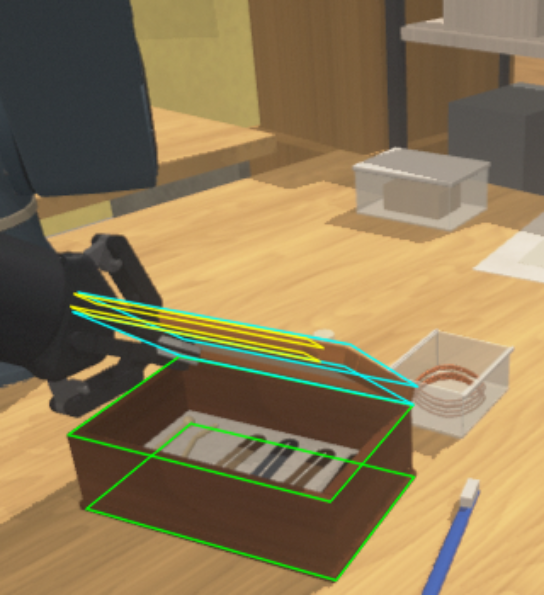

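```bash
python3 - <<'E'
from plan import *
s=robot.sense();R0=Rm(s["ee_rot"]);p0=s["tcp_pos"]
def e(th): return np.array([.075-.176*np.cos(th),.0755+.176*np.sin(th)])
for a,b in((.68,.5),(.5,.33),(.33,.17),(.17,.05)):
  print(a,b)
  for t in np.linspace(a,b,6)[1:]:
    d=e(t)-e(a); print(np.round(R0.T@(d[0]*cx+d[1]*zz)*1000,1))
show(cw(-.0553+e(.5)[0]-e(.68)[0],0,.1606+e(.5)[1]-e(.68)[1]),rot(85,35,-1))
E
```

```text
0.68 0.5
[ 0.   6.3 -0.1]
[ 0.  12.7 -0. ]
[-0.1 19.   0.3]
[-0.2 25.3  0.8]
[-0.5 31.6  1.5]
0.5 0.33
[-0.3  5.9  0.9]
[-0.6 11.8  2. ]
[-1.  17.6  3.3]
[-1.4 23.4  4.7]
[-1.9 29.1  6.4]
0.33 0.17
[-0.5  5.3  1.7]
[-1.1 10.6  3.6]
[-1.7 15.8  5.7]
[-2.4 20.9  7.9]
[-3.1 26.  10.3]
0.17 0.05
[-0.6  3.7  1.9]
[-1.2  7.4  3.8]
[-1.8 11.1  5.9]
[-2.4 14.7  8. ]
[-3.1 18.2 10.2]
[[-1.0, 32.0, 1.0], [-0.1, 0.1, -0.1]] dist 32.0 ang 0.2
```

```bash
python3 -m pendant '[[[0,3,0],[0,0,0]],[[0,6,0],[0,0,0]],[[0,9,0],[0,0,0]],[[0,12,0],[0,0,0]],[[0,16,0],[0,0,0]],[[0,19,0],[0,0,0]],[[0,22,0.5],[0,0,0]],[[0,25,1],[0,0,0]],[[0,28,1],[0,0,0]],[[-0.5,31,1.5],[0,0,0]]]'
python3 look.py 11 0.5
```

```text
time_s: 8.75
tcp_pos: [0.5023, -0.0858, 0.1346]
ee_rot: [-2.18, -0.141, -0.171]
contact_force: [1.6, -0.9, -0.2]
opening: 0.0
t 8.75 tcp [ 0.5023 -0.0858  0.1346] case [-0.0727 -0.0003  0.1346] d [ 0.07  0.82 -0.57] y [ 0.16 -0.57 -0.8 ] head 85 a 34.9 q [-0.62  0.72  0.07  1.56  0.78  2.12] F [ 1.6 -0.9 -0.2] op 0.0
```

View pics/s11.png

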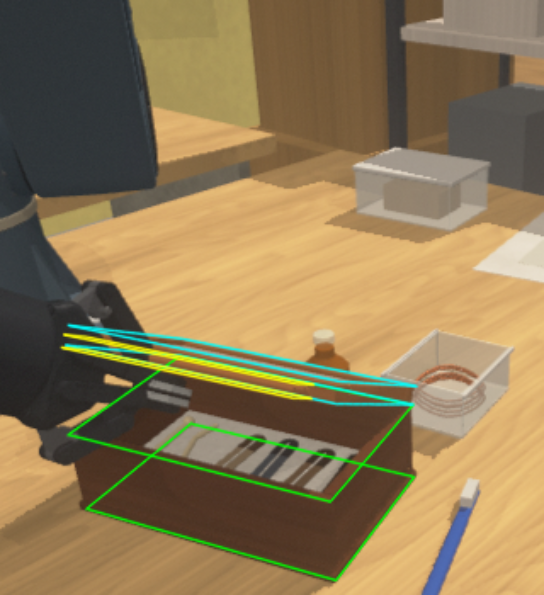

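View pics/w11.png

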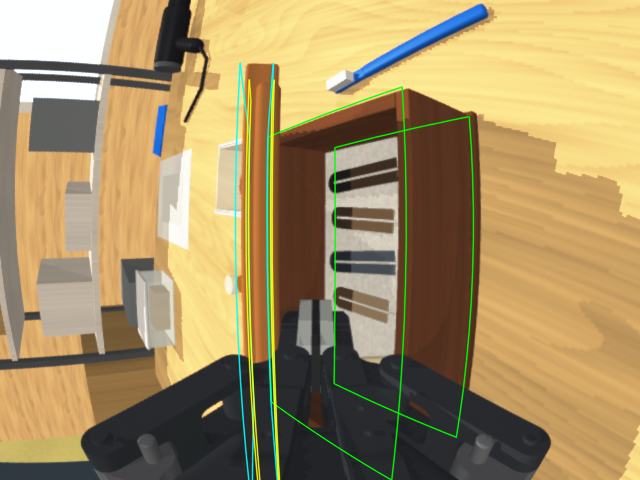

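```bash
python3 -m pendant '[[[0,3,0],[0,0,0]],[[0,6,1],[0,0,0]],[[-0.5,9,1.5],[0,0,0]],[[-0.5,12,2],[0,0,0]],[[-1,15,2.5],[0,0,0]],[[-1,18,3],[0,0,0]],[[-1,20,4],[0,0,0]],[[-1.5,23,4.5],[0,0,0]],[[-1.5,26,5.5],[0,0,0]],[[-2,29,6],[0,0,0]]]'
python3 look.py 12 0.33
```

```text
time_s: 9.68
tcp_pos: [0.5054, -0.0978, 0.1071]
ee_rot: [-2.18, -0.14, -0.17]
contact_force: [0.2, -0.3, -0.9]
opening: -0.0001
t 9.68 tcp [ 0.5054 -0.0978  0.1071] case [-0.085   0.      0.1071] d [ 0.07  0.82 -0.57] y [ 0.16 -0.57 -0.8 ] head 85 a 34.9 q [-0.63  0.76  0.09  1.53  0.78  2.11] F [ 0.2 -0.3 -0.9] op -0.0001
```

View pics/w12.png

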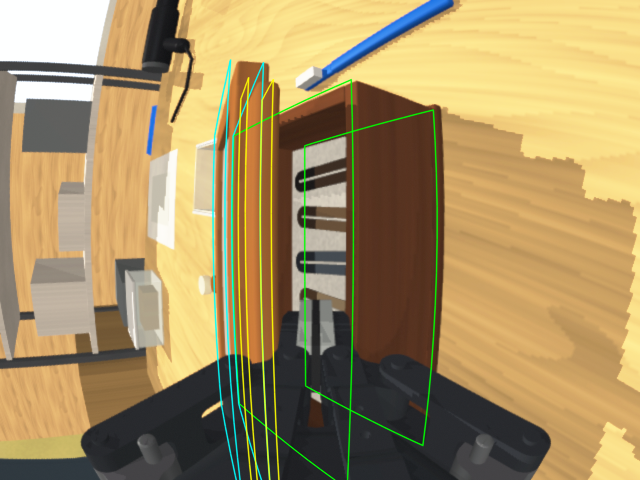

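View pics/s12.png

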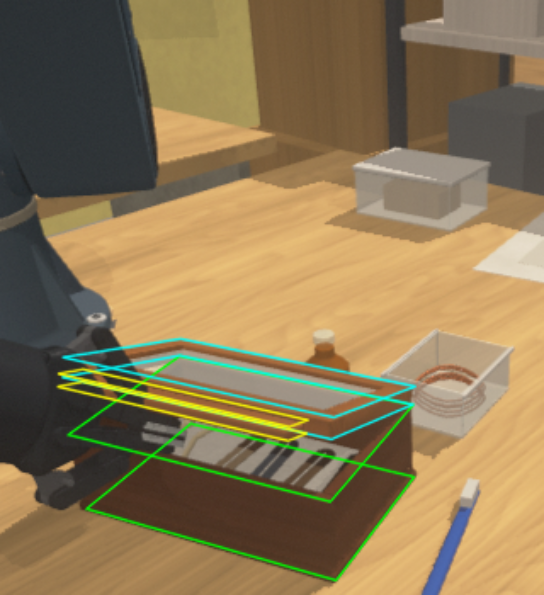

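```bash
python3 -m pendant '[[[0,3,0.5],[0,0,0]],[[-0.5,5,1.5],[0,0,0]],[[-1,8,2],[0,0,0]],[[-1,11,3],[0,0,0]],[[-1.5,14,4],[0,0,0]],[[-2,16,5],[0,0,0]],[[-2,19,6],[0,0,0]],[[-2.5,22,7],[0,0,0]],[[-3,24,8],[0,0,0]],[[-3,27,9],[0,0,0]]]'
python3 look.py 13 0.17
python3 - <<'E'
from plan import *
Rt=rot(85,35,-1)
for x,z in((-.0955,.064),(-.097,.052),(-.097,.044)):show(cw(x,0,z),Rt)
E
```

```text
time_s: 10.62
tcp_pos: [0.5074, -0.1062, 0.0793]
ee_rot: [-2.18, -0.14, -0.17]
contact_force: [-1.5, 0.1, -1.1]
opening: 0.0001
t 10.62 tcp [ 0.5074 -0.1062  0.0793] case [-0.0937  0.0004  0.0793] d [ 0.07  0.82 -0.57] y [ 0.16 -0.57 -0.8 ] head 85 a 34.9 q [-0.64  0.81  0.09  1.5   0.77  2.1 ] F [-1.5  0.1 -1.1] op 0.0001
[[-2.0, 13.0, 7.0], [-0.2, 0.1, -0.1]] dist 15.0 ang 0.2
[[-4.0, 24.0, 13.0], [-0.2, 0.1, -0.1]] dist 28.0 ang 0.2
[[-5.0, 30.0, 18.0], [-0.2, 0.1, -0.1]] dist 35.0 ang 0.2
```

View pics/w13.png

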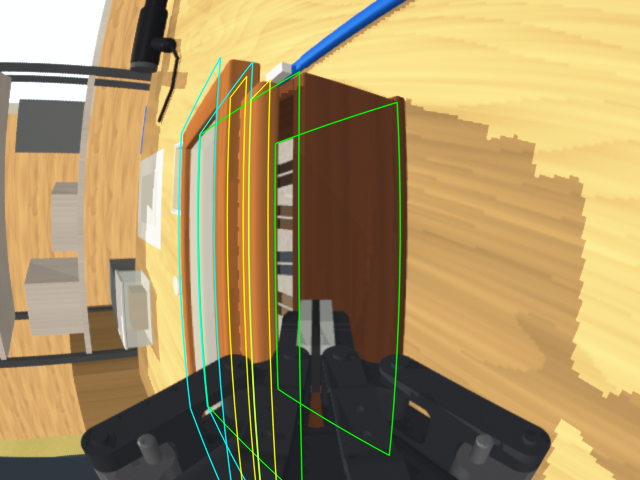

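View pics/s13.png

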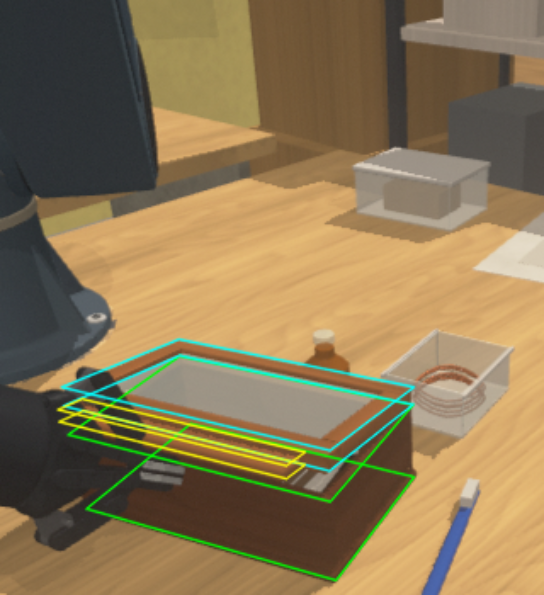

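```bash
python3 -m pendant '[[[-0.5,2,1],[0,0,0]],[[-1,4,2],[0,0,0]],[[-1,6,3],[0,0,0]],[[-1.5,8,4],[0,0,0]],[[-2,10,5],[0,0,0]],[[-2,12,6],[0,0,0]],[[-2,13,7],[0,0,0]],[[-2.5,15,8],[0,0,0]],[[-3,17,9],[0,0,0]],[[-3,18,10],[0,0,0]]]'
python3 look.py 14 0.05
python3 - <<'E'
from plan import *
Rt=rot(85,35,-1)
for x,z in((-.097,.052),(-.098,.044)):show(cw(x,0,z),Rt)
E
```

```text
time_s: 11.55
tcp_pos: [0.508, -0.1085, 0.0581]
ee_rot: [-2.18, -0.14, -0.17]
contact_force: [-1.0, -2.2, -0.7]
opening: -0.0001
t 11.55 tcp [ 0.508  -0.1085  0.0581] case [-0.0961  0.0005  0.0581] d [ 0.07  0.82 -0.57] y [ 0.16 -0.57 -0.8 ] head 85 a 34.9 q [-0.65  0.84  0.09  1.47  0.77  2.1 ] F [-1.  -2.2 -0.7] op -0.0001
[[-0.0, 5.0, 3.0], [-0.1, 0.1, -0.1]] dist 6.0 ang 0.2
[[-2.0, 12.0, 7.0], [-0.1, 0.1, -0.1]] dist 14.0 ang 0.2
```

View pics/w14.png

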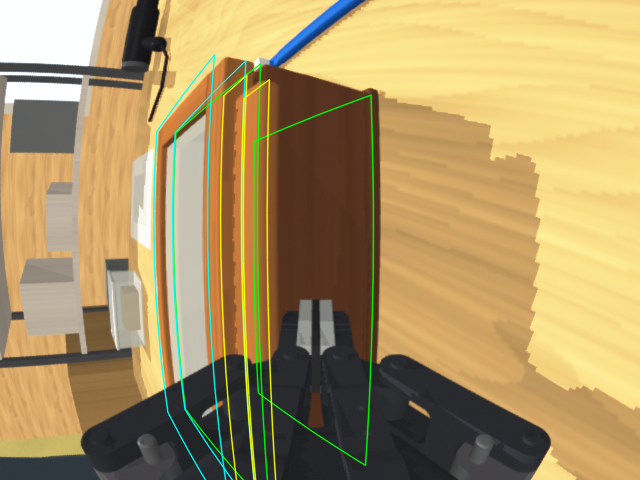

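View pics/s14.png

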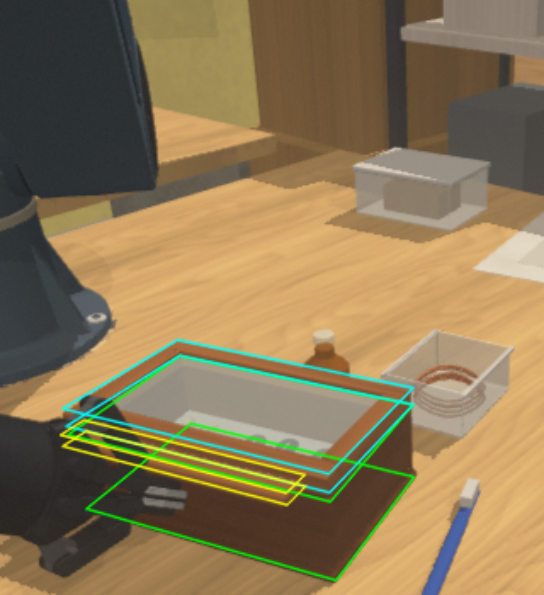

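```bash
python3 -m pendant '[[[0,1,0.5],[0,0,0]],[[0,2,1],[0,0,0]],[[0,3,1.5],[0,0,0]],[[0,4,2],[0,0,0]],[[-0.5,5,2.5],[0,0,0]],[[-1,6,3],[0,0,0]],[[-1,7,4],[0,0,0]],[[-1,8,4.5],[0,0,0]],[[-1,9,5],[0,0,0]],[[-1.5,10,6],[0,0,0]]]'
python3 look.py 15 0.0
```

```text
time_s: 12.48
tcp_pos: [0.5087, -0.1095, 0.0463]
ee_rot: [-2.18, -0.14, -0.17]
contact_force: [0.1, 0.2, 0.2]
opening: 0.0004
t 12.48 tcp [ 0.5087 -0.1095  0.0463] case [-0.0972  0.0001  0.0463] d [ 0.07  0.82 -0.57] y [ 0.16 -0.57 -0.8 ] head 85 a 34.9 q [-0.65  0.85  0.08  1.45  0.77  2.1 ] F [0.1 0.2 0.2] op 0.0004
```

View pics/w15.png

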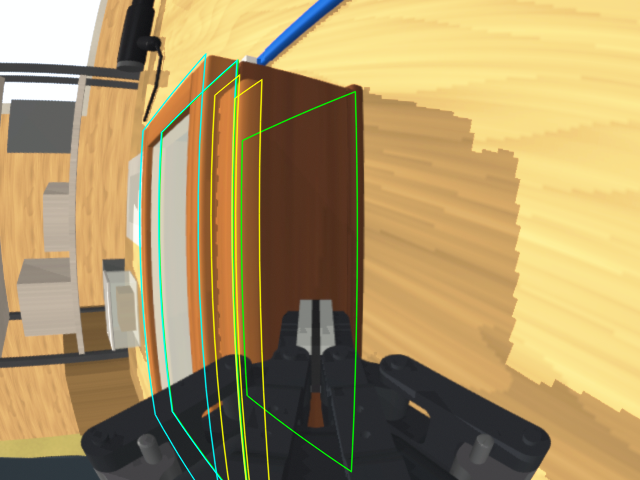

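View pics/s15.png

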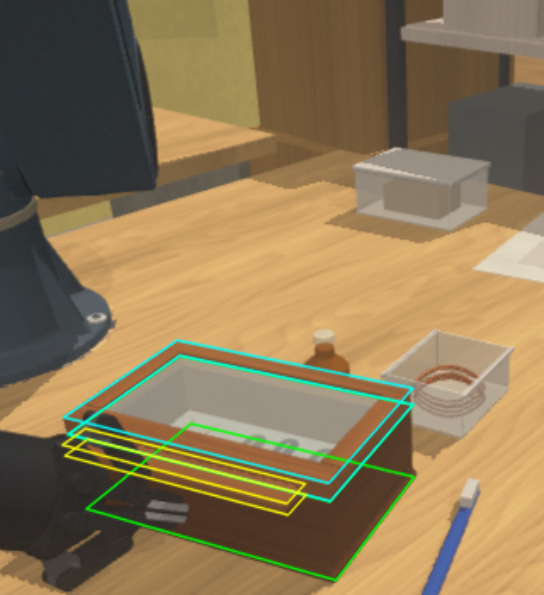

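```bash
python3 -m pendant '[[[0,1,0.5],[0,0,0]],[[-0.5,2,1],[0,0,0]],[[-0.5,3,2],[0,0,0]],[[-0.5,4,2],[0,0,0]],[[-0.5,4,2],[0,0,0]]]'
python3 look.py 16 0.0
python3 - <<'E'
from plan import *
Rt=rot(85,35,-1)
for x,z in((-.12,.042),(-.16,.045),(-.26,.09),(-.28,.2)):show(cw(x,0,z),Rt)
a=cv2.imread('pics/s15.png');b=cv2.imread('pics/s16.png')
cv2.imwrite('pics/c1516.png',np.hstack([cv2.resize(i[330:530,40:440],(400,200)) for i in(a,b)]))
E
```

```text
time_s: 13.0
tcp_pos: [0.5088, -0.1101, 0.0415]
ee_rot: [-2.18, -0.14, -0.169]
contact_force: [0.1, -0.6, -0.6]
opening: -0.0001
t 13.0 tcp [ 0.5088 -0.1101  0.0415] case [-0.0978  0.0002  0.0415] d [ 0.07  0.82 -0.57] y [ 0.16 -0.57 -0.8 ] head 85 a 34.9 q [-0.65  0.86  0.08  1.45  0.77  2.09] F [ 0.1 -0.6 -0.6] op -0.0001
[[5.0, 13.0, -17.0], [-0.2, 0.1, -0.1]] dist 22.0 ang 0.2
[[15.0, 35.0, -50.0], [-0.2, 0.1, -0.1]] dist 63.0 ang 0.2
[[47.0, 58.0, -152.0], [-0.2, 0.1, -0.1]] dist 169.0 ang 0.2
[[70.0, -18.0, -230.0], [-0.2, 0.1, -0.1]] dist 241.0 ang 0.2
```

View pics/c1516.png

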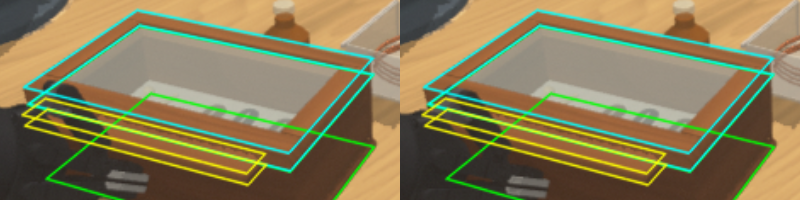

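The lid overlay at angle 0 matches and didn't change while the fingers went lower, so the lid is seated. I'll withdraw forward.

```bash
python3 -m pendant '[[[2,5,-7],[0,0,0]],[[5,13,-17],[0,0,0]],[[10,24,-34],[0,0,0]],[[15,35,-50],[0,0,0]],[[25,45,-85],[0,0,0]],[[37,52,-120],[0,0,0]],[[47,58,-152],[0,0,0]],[[54,35,-175],[0,0,0]],[[62,8,-202],[0,0,0]],[[70,-18,-230],[0,0,0]]]'
python3 -m pendant '[[[0,0,0],[0,0,0]],[[0,0,0],[0,0,0]]]'
python3 look.py 17 0.0
python3 - <<'E'
from plan import *
f=grab_frame("top");cv2.imwrite("pics/t17.png",overlay(f["frame"].copy(),0.,f=f))
for t in ["tub","flask","brush"]:print(t,spot_point("top",t)[:1],spot_in("top",t)[:1])
E
```

```text
time_s: 13.93
tcp_pos: [0.5455, -0.2604, 0.1702]
ee_rot: [-2.206, -0.125, -0.199]
contact_force: [0.4, -0.2, 0.3]
opening: 0.0003
time_s: 14.1
tcp_pos: [0.5457, -0.2609, 0.1717]
ee_rot: [-2.208, -0.126, -0.202]
contact_force: [-0.2, 0.0, -0.7]
opening: 0.0001
t 14.1 tcp [ 0.5457 -0.2609  0.1717] case [-0.253   0.0062  0.1717] d [ 0.1   0.8  -0.59] y [ 0.16 -0.6  -0.78] head 83 a 36.3 q [-0.78  1.04  0.81  2.04  0.69  1.98] F [-0.2  0.  -0.7] op 0.0001
tub [{'point': [226.0, 319.9], 'score': 0.73}] [{'extent': [178.5, 280.2, 92.8, 81.8], 'score': 0.7}]
flask [{'point': [271.8, 395.0], 'score': 0.77}] [{'extent': [249.5, 375.3, 35.8, 43.2], 'score': 0.8}]
brush [{'point': [350.1, 220.4], 'score': 0.79}] [{'extent': [297.5, 193.0, 108.8, 55.0], 'score': 0.59}]
```

View pics/s17.png

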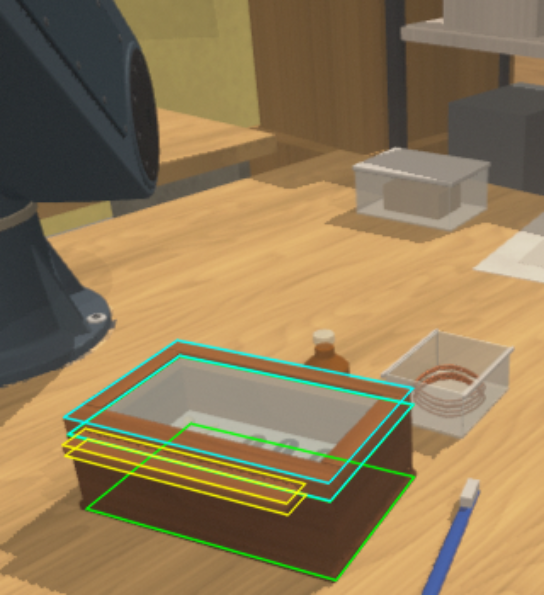

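View pics/t17.png

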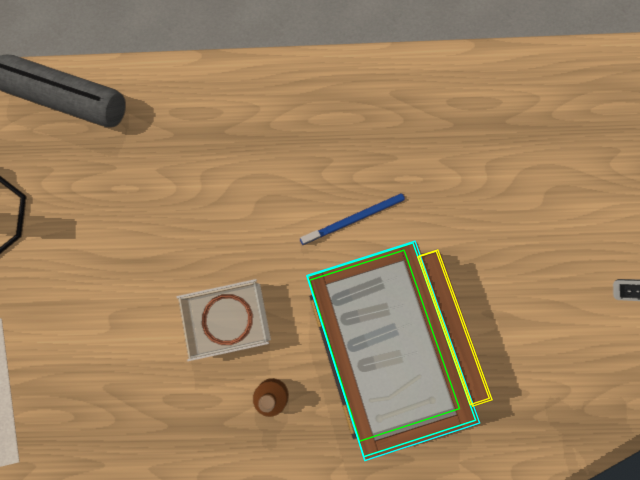

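The lid is shut, with the overlay at angle 0 matching in both views. The other things haven't moved and the hand is clear.

```bash
python3 -c "
from station import order; print(order.finish_job())"
```

```text
the job is handed in; nothing more can be done
None
```

The lid is shut and the job is handed in, at about 14.5 s on the robot's clock.

**What I did**
- **Tipping:** with the gripper closed throughout, I hooked the fingertips over the lip from behind. I pulled the lid forward from about 1.45 to about 1.15 rad, then let go.
- **Falling:** two pictures 0.35 s apart showed it falling by itself.
- **Catching:** I swung the hand over to the front and caught the lip on the outer back of the upper finger at about 0.68 rad. The lid stayed still there across two pictures.
- **Lowering:** I followed it down slowly, at about 0.2 rad/s and slower at the end. The contact force dropped to zero once the lid was seated.
- **Clearing:** I went 5 mm lower, saw that the lid did not follow, and withdrew forwards and up.

**Last checks**
- **Lid:** the lid outline drawn for 0 rad fits both the scene and top pictures.
- **Other things:** the tub, flask and brush are within a few pixels of where they started. The detector's tub point differed by 5 pixels, but its box and the picture agree that the tub did not move.
- **Hand:** the fingertips are about 15 cm in front of the lip and touch nothing.
- **Forces:** the readings between moves stayed under about 3.5 N.

**Less certain:** my drawn outline lagged the lid by a few pixels in the wrist pictures, so the angles above are good to roughly 0.03 to 0.05 rad. The force readings are close to their own noise, so I judged the catch mainly from the lid standing still. The final withdrawal ended about 4 cm short of its target because joint 4 reached its limit (2.04 rad).

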